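# Latch the budgies' seed box

## Task

The lid of the aluminium seed box is shut but not latched. Push the clamp strap over with a finger until it lies flat across the lid, then push the cam lever right down on top of the strap's end, and leave both there. Keep the lid shut and do not shift or pick up the dish, the ring toy, the perch or the trays.

Things in the scene. Friction and masses are not known exactly. Their poses are not given: they have to be found in the camera images.
- seed_box: Aluminium box with a flat lid, fixed to the table; 120 mm along its x, 150 mm along its y; top face of the shut lid 82 mm above the table. Origin: centre of its underside, on the table. Its z is up, its x points away from the robot at yaw 0, its y to the left. The strap hinge is on its left (+y) side and the cam lever on its right (-y) side; both swing in the plane x = 0 of the box, about axes parallel to the box's x.
- strap_hinge (a point): Point on the strap's hinge axis, in the box frame at (0, +80, 86) mm. Two ears 46 mm apart over their outsides flank it and rise to 94 mm above the table.
- strap_tip (a point): Centre of the round bead (8 mm thick, 44 mm long, parallel to the box's x) at the strap's free end, 132 mm from the hinge axis. The strap is a bare flat dark steel bar, 30 mm wide, 4 mm thick, centred on the line from hinge to tip.
- strap (a joint): Angle of the strap (rad): 0 = lying flat across the lid (along the box's -y, its upper face 88 mm above the table); pi/2 = standing upright; starts at 1.8 to 2.15, leaning outwards to the left beyond the box; stops at 0 and 2.3. A stiff-friction hinge, 0.09 N m (about 1 N at 100 mm), stays where it is left; no spring.
- lever_pivot (a point): Point on the cam lever's pivot axis, in the box frame at (0, -80, 96) mm. Two ears 38 mm apart over their outsides flank it and rise to 103 mm above the table.
- lever_tip (a point): Centre of the round end (11 mm thick, 24 mm long, parallel to the box's x) of the cam lever, 70 mm from the pivot axis. The lever is a black bar, 22 mm wide, 7 mm thick, centred on the line from pivot to tip.
- lever (a joint): Angle of the cam lever (rad): 0 = fully down, flat (along the box's +y, over the strap's end, its upper face about 100 mm above the table); pi/2 = upright; starts at 1.7 to 1.95, leaning outwards to the right; stops at 0 and 2.1. Friction pivot, 0.25 N m (about 4 to 5 N at 55 mm), stays where it is left; no spring.
- lid (a joint): Angle of the box lid about its hinge on the far (+x) rim (rad): 0 = shut, grows as it opens. It starts shut and is loose.
- dish_mid (a point): Centre, half-way up, of a loose white ceramic dish, 90 mm across and 30 mm high, standing left of the box. Bystander.
- toy_mid (a point): Centre, half-way up, of a loose blue hard silicone ring toy, 68 mm across and 22 mm high, lying right of the box near its front. Bystander.
- perch_mid (a point): Centre, half-way up, of a loose bamboo perch bar with square end blocks, 192 mm long and 26 mm high, lying behind the box (its length along its own y). Bystander.
- trays_mid (a point): Centre, about half-way up, of a loose stack of three green plastic feeding trays, 126 by 96 mm and 100 mm high in all, standing well right of the box. Bystander.
Things that resemble listed ones, but are neither listed nor needed, are in the scene too. Of the things like the seed_box, leave any that is orange, red or yellow; of the rest the smaller one is meant.

How it is judged:
On the way, in this order (a step that is already met when the one before it is completed fails the run):
1. the strap lies flat across the lid while the cam lever is still up (value of joint strap below 0.08 rad and value of joint lever above 1.2 rad), for 0.2 s.
2. the cam lever is fully down on the strap (value of joint lever below 0.1 rad and value of joint strap below 0.08 rad), for 0.2 s.
At the end, for the whole second after the job is handed in: Strap within 0.08 rad of flat across the lid, cam lever within 0.1 rad of fully down, lid shut (under 0.05 rad), all at rest; dish, toy, perch and trays within 20 mm of where they stood (all of step 2 and value of joint lid below 0.05 rad and velocity of joint lever between -0.05 and 0.05 rad/s and velocity of joint strap between -0.05 and 0.05 rad/s and distance of each of dish_mid, toy_mid, perch_mid, trays_mid from where it was at the start of the episode below 0.02 m); the robot touches nothing.
It fails at once if the cam lever is pushed down before the strap is over (value of joint lever below 0.8 rad and value of joint strap above 0.3 rad).
It fails at once if the lid is lifted (value of joint lid above 0.1 rad).
It fails at once if the dish, toy, perch or trays are shifted or picked up (distance of any of dish_mid, toy_mid, perch_mid, trays_mid from where it was at the start of the episode above 0.02 m).
It also fails if it takes over 51 s, if anything falls off the work surface, if the arm or the gripper's body presses on something with over 40 N, if the wrist force passes 120 N, or if a joint passes its speed limit or range.

## Robot

A 6-joint arm with a two-finger parallel gripper is mounted at the origin on the work surface. World frame = base frame: x ahead of the robot, y to its left, z up, the work surface at z = 0. Lengths are in m, angles in rad, forces in N, time in s.
With the tool pointing down it reaches from about 0.35 to 0.775 m from the base axis. Payload 5.5 kg.
Tool frame: the origin (TCP) lies between the finger pads; the fingertips stand 19 mm ahead of it and the grasp point (between the pads) is the TCP; z points along the fingers, x is the direction in which the jaws open and shut, and the axes are right-handed (so a half turn about z gives the same grasp; the last joint's range is limited). The gripper opens to 85 mm and grips with 20 to 120 N. Pads are 22 mm wide; open, the fingers measure 114 mm over their backs; the gripper's body (76 mm by 85 mm) begins 54 mm behind the grasp point. The pads swing forward as they close: fully open they stand 13 mm farther back than shut.
Start: joints at [-1.421, 0.313, 0.046, 1.304, 0, 1.431], TCP at [0.164, -0.551, 0.25] pointing down, gripper open.
Joint ranges: [-2.76, 2.76], [-0.86, 1.69], [-1.03, 1.26], [-2.2, 2.34], [-1.47, 1.5], [-3.14, 3.14]. Speed limits (rad/s): [2.57, 2.57, 3.14, 3.14, 3.14, 3.14].

## Interface

Orientations are given as a unit quaternion [w, x, y, z].
In Python, from workcell import env gives the robot as it stands. The module is installed in compiled form; this text tells all that it offers.
- The arm moves only by the tool carry_out, never from a script. Its argument "steps" is a list of rows, each a list of 7 numbers: the gripper command: -1 is shut, 1 is fully open, values between are in proportion, then the shift along the tool's x, y, z in m, then the turn, a rotation vector about the tool's x, y, z in rad. A call has 1 to 20 rows; each row shifts and turns the commanded pose from where the row before left it, along the tool's axes as they then stand; what a row does not reach is not made up. A row lasts 1/8 s, in which the tool goes at most 62.5 mm and 10.7 degrees, less where a joint would pass 70% of its speed; a pose out of reach is approached as far as the arm can. A call with a gripper value outside its range is refused whole. The fingers move at their own pace and stop on an object; "grip_force" is the grip in N (left out, the last holds). Time passes only in rows, so rows that do not move let the fingers close. It gives the time, the measured TCP pose, the force and the opening at its end, in the units of the state.
- env.get_state(): the state, without advancing time (a new reading comes with each control period).
- env.read_camera(name): name is "scene" or "top"; returns a dict with "color" (384x512x3 uint8, red, green, blue), "K" (3x3 intrinsics, pixels), "R" (3x3) and "t" (3): a world point X has camera coordinates R X + t. Camera axes: x right, y down, z forward; pixel columns grow to the right and rows downward; lengths in m; the calibration is good to about 2 mm. A picture is of the moment at which its call begins. There is no depth.
- env.hand_in(): hands the job in, once; it reports no verdict.
The state is a dict: "clock": time; "joint_pos": joint angles; "qvel": joint speeds; "tau": joint torques, N m; "tcp_pos": TCP position; "orientation": TCP orientation; "wrist_force": force on the tool from outside, world axes, zero at the start; "ft_torque": the same for the moment, N m; "finger_gap": finger opening in m.
Only numpy, scipy, OpenCV 4.12 (cv2) and the standard library are available. Lean on these libraries where they do the work, as an engineer would, in place of code of your own. Each camera call takes 0.05 s, during which the arm holds its last target. There are 200 camera calls.

## Working session

There is one attempt and no reset: what is moved stays moved. The work goes in short steps, Python scripts to look and compute and a tool call to move; the robot and the scene stay as the last step left them, time stands still between calls to the robot, and variables do not carry over. Pictures are saved under pics/ and viewed, about 8 in all and at most 12, crops included, and the job is handed in when it is done.

Besides the shell and the picture viewer there is one more tool, called after ">>>" as name(argument=value, ...), one argument or row to a line, values as JSON. carry_out: Moves the arm, as the interface text tells. Its arguments: {"type":"object","properties":{"steps":{"type":"array","items":{"type":"array","items":{"type":"number"}}},"grip_force":{"type":"number"}},"required":["steps"]}

```bash
mkdir -p pics
cat > h.py <<'E'
import numpy as np, cv2
from workcell import env
def cam(n):
    return env.read_camera(n)
def ray(c,u,v):
    d=c["R"].T@np.linalg.inv(c["K"])@np.array([u,v,1.]); o=-c["R"].T@c["t"]; return o,d
def onz(c,u,v,z):
    o,d=ray(c,u,v); return o+d*(z-o[2])/d[2]
def proj(c,X):
    p=c["K"]@(c["R"]@np.asarray(X,float)+c["t"]); return p[:2]/p[2]
def tri(c1,p1,c2,p2):
    o,d=ray(c1,*p1);q,e=ray(c2,*p2)
    s=np.linalg.lstsq(np.c_[d,-e],q-o,rcond=None)[0]
    a,b=o+d*s[0],q+e*s[1]; return (a+b)/2,np.linalg.norm(a-b)
E
python3 - <<'E'
from h import *
import pickle
cs={n:cam(n) for n in("scene","top")}
pickle.dump(cs,open("c0.pkl","wb"))
for n,c in cs.items():
    cv2.imwrite(f"pics/{n}0.png",cv2.resize(c["color"][:,:,::-1],(800,600),interpolation=cv2.INTER_CUBIC))
    print(n,-c["R"].T@c["t"],c["R"].tolist())
s=env.get_state();print(s["clock"],s["tcp_pos"],s["orientation"])
E
```

```text
scene [1.07680618 0.51828755 1.09566295] [[-0.7392300622291438, 0.6732940119194096, 0.014631767157862095], [0.5262023266809565, 0.5910202508798904, -0.6113969041837057], [-0.4202975451894101, -0.44426370160450557, -0.7911888124489745]]
top [ 0.37333816 -0.06124725  1.32638259] [[-0.011761409017716199, -0.9999130904304175, -0.005956579875210984], [-0.9889821149690868, 0.012511538126970883, -0.14750538188476187], [0.14756708823172623, 0.004156079834307346, -0.989043316276502]]
0.1 [ 0.1642475  -0.55060703  0.24949701] [-5.74686872e-04  8.01804539e-01 -5.97585826e-01 -5.76075773e-04]
```

View pics/top0.png

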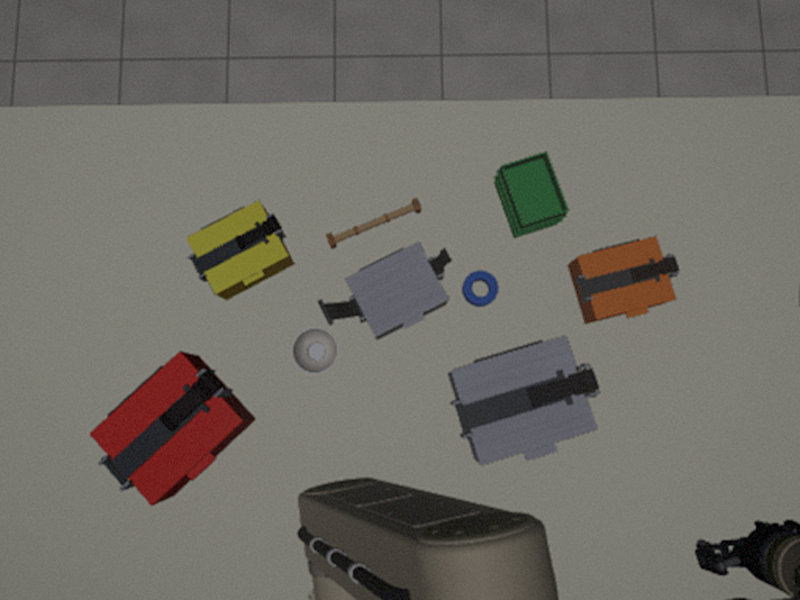

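View pics/scene0.png

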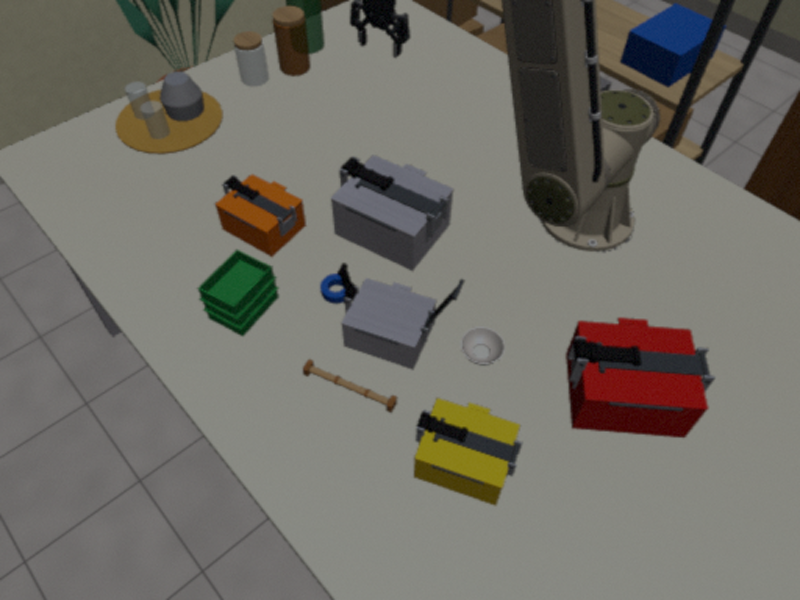

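Seed-box candidates in the top view (800 px picture) are grey small (397,290), grey large (525,400), yellow (240,250), red (172,428) and orange (622,280). The coloured ones are ruled out. Of the two grey ones the smaller at (397,290) is meant, and its strap stands open to the left with its lever up to the right. I'll measure it and confirm in an enlarged crop.

Run:
```python
from h import *
import pickle
cs=pickle.load(open("c0.pkl","rb"));c=cs["top"];im=c["color"]
hsv=cv2.cvtColor(im,cv2.COLOR_RGB2HSV)
for p in((397,290),(340,400),(335,310),(525,365)):
    u,v=int(p[0]/1.5625),int(p[1]/1.5625);print(p,im[v,u],hsv[v,u])
b=im.astype(int);m=((b[:,:,2]-b[:,:,0]>2)&(b[:,:,2]>85)&(b[:,:,2]-b[:,:,0]<40)).astype(np.uint8)
m[:130]=0
m=cv2.morphologyEx(m,cv2.MORPH_OPEN,np.ones((9,9)))
n,l,st,ce=cv2.connectedComponentsWithStats(m)
for i in range(1,n):
    if st[i,4]>300: print(i,st[i],ce[i])
i=l[int(290/1.5625),int(397/1.5625)]
cnt=max(cv2.findContours((l==i).astype(np.uint8),0,2)[0],key=len)[:,0]
P=np.array([onz(c,u,v,.082)[:2] for u,v in cnt],np.float32)
r=cv2.minAreaRect(P);print(r);bx=cv2.boxPoints(r);print(bx)
vis=im.copy()
for q in bx: cv2.circle(vis,tuple(int(round(x)) for x in proj(c,[*q,.082])),1,(255,0,0),-1)
a=cv2.resize(vis[140:230,190:300],(800,655),interpolation=cv2.INTER_CUBIC)[:600]
s=cs["scene"]["color"][155:240,200:330]
s=cv2.resize(s,(800,523),interpolation=cv2.INTER_CUBIC)
cv2.imwrite("pics/crop.png",cv2.resize(np.vstack([a,s])[:,:,::-1],(427,600),interpolation=cv2.INTER_AREA))
# bystanders
for nm,p,z in(("dish",(315,350),.03),("toy",(480,288),.022),("perchL",(333,240),.013),("perchR",(416,205),.013),("tray",(531,192),.1)):
    print(nm,onz(c,p[0]/1.5625,p[1]/1.5625,z))
```

```text
(397, 290) [102 103 111] [117  21 111]
(340, 400) [129 128 119] [ 27  20 129]
(335, 310) [38 38 32] [30 40 38]
(525, 365) [ 95  96 104] [117  22 104]
1 [ 225  158   59   54 2168] [253.8699262 184.8851476]
2 [ 291  217   76   40 1738] [327.98331415 236.570771  ]
3 [ 303  254   76   41 1879] [340.66684407 275.33422033]
((0.5707945823669434, -0.057153381407260895), (0.13011139631271362, 0.15011481940746307), 26.208593368530273)
[[ 0.4792787  -0.01854369]
 [ 0.5455755  -0.15322553]
 [ 0.6623105  -0.09576307]
 [ 0.59601367  0.03891876]]
dish [0.46783961 0.09914967 0.03      ]
toy [ 0.5829854  -0.21458384  0.022     ]
perchL [0.68267109 0.06742813 0.013     ]
perchR [ 0.75074664 -0.09517502  0.013     ]
tray [ 0.7474862  -0.30409101  0.1       ]
```

View pics/crop.png

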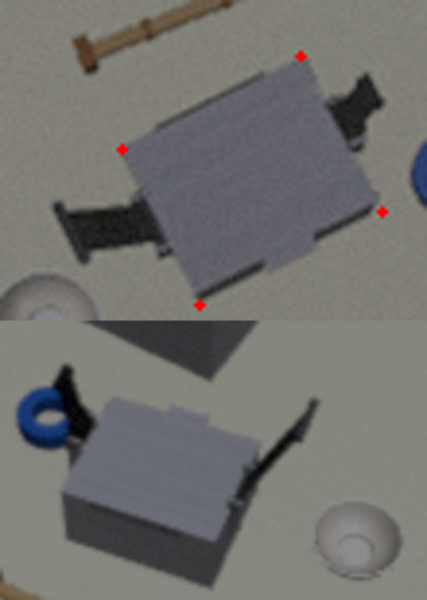

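The crop confirms it: grey box, bare dark strap leaning left with its bead centred near crop (72,233), and black lever leaning right with its tip near (370,92). The lid measures 150 mm along y. Its 130 mm along x is the 120 mm lid plus a front tab of about 10 mm. Next are the joint angles.

```bash
cat >> h.py <<'E'
C=np.array([.5753,-.0549,0]);yaw=np.deg2rad(26.2)
X=np.array([np.cos(yaw),np.sin(yaw),0]);Y=np.array([-np.sin(yaw),np.cos(yaw),0])
def W(p): return C+p[0]*X+p[1]*Y+np.array([0,0,p[2]])
def plane0(c,u,v):
    o,d=ray(c,u,v); p=o+d*(X@(C-o))/(X@d); return Y@(p-C),p[2]
def angs(c,pix,which):
    y,z=plane0(c,*pix); hy,hz=(.08,.086) if which=="s" else (-.08,.096)
    dy,dz=y-hy,z-hz
    return np.hypot(dy,dz),np.arctan2(dz,-dy if which=="s" else dy)
E
python3 - <<'E'
from h import *
import pickle
cs=pickle.load(open("c0.pkl","rb"))
t,s=cs["top"],cs["scene"]
k=3.885
T=lambda x,y:(190+x/k,140+y/k)
S=lambda x,y:(200+x/(.5343*6.154),155+(y/.5343-600)/6.154)
print("strap top",angs(t,T(72,233),"s"),"scene",angs(s,S(315,403),"s"),tri(t,T(72,233),s,S(315,403)))
print("lever top",angs(t,T(370,92),"l"),"scene",angs(s,S(67,370),"l"),tri(t,T(370,92),s,S(67,370)))
for p in((.023,.08,.094),(-.023,.08,.094),(.019,-.08,.103),(-.019,-.08,.103)):
    a=proj(t,W(p));print("ear crop px",(a-[190,140])*k)
for p in((0,.08,.086),(0,-.08,.096)):print(W(p))
def st(a,r=.132):return W((0,.08-r*np.cos(a),.086+r*np.sin(a)))
for a in(1.8,1.9,2,2.1):print(a,(proj(t,st(a))-[190,140])*k,st(a))
def lt(a,r=.07):return W((0,-.08+r*np.cos(a),.096+r*np.sin(a)))
for a in(1.7,1.8,1.9):print(a,(proj(t,lt(a))-[190,140])*k,lt(a))
E
```

```text
strap top (np.float64(0.11664989327430282), np.float64(2.0120654330152252)) scene (np.float64(0.15730604304426535), np.float64(1.9487275763637704)) (array([0.51132059, 0.06129698, 0.22358376]), np.float64(0.008194417027773465))
lever top (np.float64(0.0663720023346467), np.float64(1.8134263766365382)) scene (np.float64(0.07897339506478922), np.float64(1.6624643599852433)) (array([ 0.61351863, -0.13819424,  0.17094102]), np.float64(0.005578930332267267))
ear crop px [134.26727687 190.91022661]
ear crop px [162.49880424 247.08388571]
ear crop px [333.36934467  95.20487041]
ear crop px [357.48121013 141.16150876]
[0.53997953 0.01688067 0.086     ]
[ 0.61062047 -0.12668067  0.096     ]
1.8 [ 95.46142127 214.9445497 ] [0.52673847 0.04379006 0.21454789]
1.9 [ 78.60373779 224.38505025] [0.52113861 0.05517047 0.21091161]
2 [ 62.62889055 233.72370136] [0.515727   0.06616831 0.20602726]
2.1 [ 47.7383492  242.83827643] [0.51055772 0.07667369 0.19994364]
1.7 [361.53309024  94.97408919] [ 0.61460246 -0.13477315  0.16541654]
1.8 [370.29165748  90.90807466] [ 0.61764224 -0.1409508   0.16416933]
1.9 [378.75373971  87.16177726] [ 0.62061186 -0.14698587  0.16224101]
```

>>> carry_out(
  steps=[
    [-1, 0, 0, -0.06, 0, 0, -0.168],
    [-1, -0.0333, -0.0451, 0, 0, 0, 0],
    [-1, -0.0333, -0.0451, 0, 0, 0, 0],
    [-1, -0.0333, -0.0451, 0, 0, 0, 0],
    [-1, -0.0333, -0.0451, 0, 0, 0, 0],
    [-1, -0.0333, -0.0451, 0, 0, 0, 0],
    [-1, -0.0333, -0.0451, 0, 0, 0, 0],
    [-1, -0.0333, -0.0451, 0, 0, 0, 0],
    [-1, -0.0333, -0.0451, 0, 0, 0, 0],
    [-1, -0.0333, -0.0451, 0, 0, 0, 0],
    [-1, -0.0333, -0.0451, 0, 0, 0, 0],
    [-1, -0.0333, -0.0451, 0, 0, 0, 0],
    [-1, -0.0333, -0.0451, 0, 0, 0, 0],
    [-1, -0.0333, -0.0451, 0, 0, 0, 0],
    [-1, 0, 0, 0, 0, 0, 0],
    [-1, 0, 0, 0, 0, 0, 0],
  ],
)

```text
clock: 2.1
tcp_pos: [0.4984, 0.0965, 0.3097]
orientation: [0.001, 0.849, -0.528, -0.001]
wrist_force: [-0.0, -0.7, 0.9]
finger_gap: 0.0003
```

```bash
sed -i 's/^C=.*;yaw/C=np.array([.5731,-.0560,0]);yaw/' h.py
cat >> h.py <<'E'
def rep():
    s=env.get_state();p=np.array(s["tcp_pos"]);q=np.array(s["orientation"])
    from scipy.spatial.transform import Rotation as Ro
    M=Ro.from_quat(q[[1,2,3,0]]).as_matrix()
    print("t",s["clock"],"box",[round(float(v),4) for v in(X@(p-C),Y@(p-C),p[2])],"F",np.round(s["wrist_force"],1),"gap",round(s["finger_gap"],4))
    print("tool x.(-Y),y.(-X),z.down",np.round([M[:,0]@-Y,M[:,1]@-X,-M[2,2]],4),"q",np.round(s["joint_pos"],2))
E
python3 - <<'E'
from h import *
rep()
for n in("top","scene"):
    c=cam(n);p=proj(c,W((0,.1,.15))).astype(int)
    a=c["color"][p[1]-60:p[1]+60,p[0]-80:p[0]+80]
    cv2.imwrite(f"pics/{n}1.png",cv2.resize(a,(400,300) ,interpolation=cv2.INTER_CUBIC)[:,:,::-1])
a=np.hstack([cv2.imread(f"pics/{n}1.png") for n in("top","scene")]);cv2.imwrite("pics/both1.png",a)
E
```

```text
t 2.1 box [0.0003, 0.1698, 0.3097] F [-0.  -0.7  0.9] gap 0.0003
tool x.(-Y),y.(-X),z.down [1. 1. 1.] q [ 0.03  0.17  0.01  1.41 -0.    2.72]
```

View pics/both1.png

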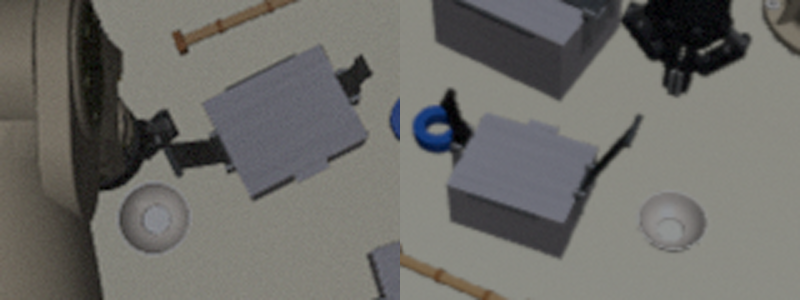

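The view shows the shut fingers in line with the strap, to its left and clear of it and of the dish. I'll descend and push the strap up to vertical.

>>> carry_out(
  steps=[
    [-1, 0, 0, 0.06, 0, 0, 0],
    [-1, 0, 0, 0.06, 0, 0, 0],
    [-1, 0.018, 0, 0, 0, 0, 0],
    [-1, 0.018, 0, 0, 0, 0, 0],
    [-1, 0.018, 0, 0, 0, 0, 0],
    [-1, 0.019, 0, 0, 0, 0, 0],
    [-1, 0, 0, 0, 0, 0, 0],
  ],
)

```text
clock: 3.08
tcp_pos: [0.5328, 0.0291, 0.1911]
orientation: [-0.0, 0.848, -0.529, 0.001]
wrist_force: [-0.2, 0.3, 0.5]
finger_gap: 0.0
```

Run:
```python
from h import *
rep()
o=[]
for n in("top","scene"):
    c=cam(n);p=proj(c,W((0,.05,.15))).astype(int)
    o.append(cv2.resize(c["color"][p[1]-60:p[1]+60,p[0]-80:p[0]+80],(400,300) ,interpolation=cv2.INTER_CUBIC)[:,:,::-1])
cv2.imwrite("pics/both2.png",np.hstack(o))
```

```text
t 3.075 box [0.0014, 0.0942, 0.1911] F [-0.2  0.3  0.5] gap 0.0
tool x.(-Y),y.(-X),z.down [1. 1. 1.] q [-0.1   0.26 -0.18  1.13 -0.    2.59]
```

View pics/both2.png

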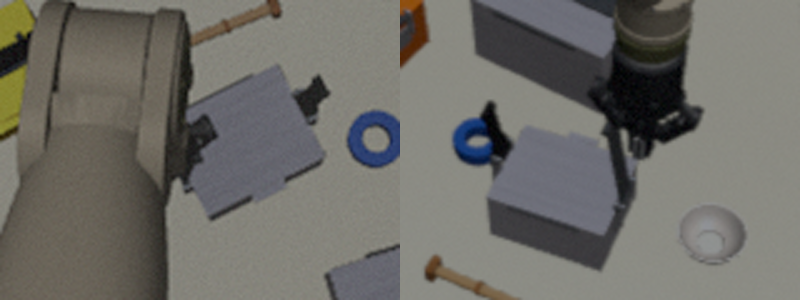

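The strap is now about upright against the finger and the lever is untouched. I'll follow the arc down.

>>> carry_out(
  steps=[
    [-1, 0.0143, 0, 0.003, 0, 0, 0],
    [-1, 0.0143, 0, 0.003, 0, 0, 0],
    [-1, 0.0112, 0, 0.006, 0, 0, 0],
    [-1, 0.0112, 0, 0.006, 0, 0, 0],
    [-1, 0.009, 0, 0.009, 0, 0, 0],
    [-1, 0.009, 0, 0.009, 0, 0, 0],
    [-1, 0.006, 0, 0.0114, 0, 0, 0],
    [-1, 0.006, 0, 0.0114, 0, 0, 0],
    [-1, 0.0015, 0, 0.0085, 0, 0, 0],
    [-1, 0.0015, 0, 0.0085, 0, 0, 0],
    [-1, 0.0015, 0, 0.0075, 0, 0, 0],
    [-1, 0, 0, 0, 0, 0, 0],
  ],
)

```text
clock: 4.68
tcp_pos: [0.569, -0.0456, 0.1071]
orientation: [-0.0, 0.849, -0.528, 0.0]
wrist_force: [0.4, -0.5, -0.7]
finger_gap: -0.0001
```

>>> carry_out(
  steps=[
    [-1, 0, 0, 0.0015, 0, 0, 0],
    [-1, 0, 0, 0.0015, 0, 0, 0],
    [-1, 0, 0, 0, 0, 0, 0],
    [-1, 0, 0, 0, 0, 0, 0],
  ],
)

```text
clock: 5.18
tcp_pos: [0.5691, -0.0457, 0.1068]
orientation: [-0.0, 0.849, -0.528, 0.001]
wrist_force: [-7.3, 0.8, 19.7]
finger_gap: 0.0005
```

Run:
```python
from h import *
rep()
```

```text
t 5.175 box [0.001, 0.011, 0.1068] F [-7.3  0.8 19.7] gap 0.0005
tool x.(-Y),y.(-X),z.down [1. 1. 1.] q [-0.22  0.39 -0.21  0.97 -0.    2.46]
```

At z = 0.107 m the finger meets a 20 N stop, which matches a strap top at 88 mm, so the strap is flat. Next I'll go up, over to the right of the lever, and look.

>>> carry_out(
  steps=[
    [-1, 0, 0, -0.02, 0, 0, 0],
    [-1, 0, 0, -0.05, 0, 0, 0],
    [-1, 0, 0, -0.06, 0, 0, 0],
    [-1, 0, 0, -0.06, 0, 0, 0],
    [-1, 0.052, 0, 0, 0, 0, 0],
    [-1, 0.052, 0, 0, 0, 0, 0],
    [-1, 0.052, 0, 0, 0, 0, 0],
    [-1, 0, 0, 0, 0, 0, 0],
  ],
)

```text
clock: 6.18
tcp_pos: [0.6388, -0.1892, 0.2916]
orientation: [0.0, 0.848, -0.53, -0.001]
wrist_force: [-0.2, 0.3, -0.9]
finger_gap: -0.0
```

Run:
```python
from h import *
rep()
o=[]
for n in("top","scene"):
    c=cam(n);p=proj(c,W((0,-.04,.12))).astype(int)
    o.append(cv2.resize(c["color"][p[1]-60:p[1]+60,p[0]-80:p[0]+80],(400,300) ,interpolation=cv2.INTER_CUBIC)[:,:,::-1])
cv2.imwrite("pics/both3.png",np.hstack(o))
```

```text
t 6.175 box [0.0001, -0.1485, 0.2916] F [-0.2  0.3 -0.9] gap -0.0
tool x.(-Y),y.(-X),z.down [1. 1. 1.] q [-0.41  0.5   0.43  1.5  -0.    2.28]
```

View pics/both3.png

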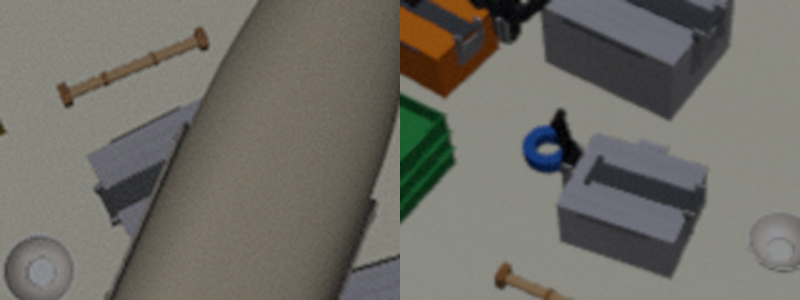

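The strap lies flat across the lid, the lever is still up and leaning right at (563,130), and the toy is clear. Now the lever.

>>> carry_out(
  steps=[
    [-1, 0, 0, 0.06, 0, 0, 0],
    [-1, 0, 0, 0.061, 0, 0, 0],
    [-1, -0.0125, 0, 0, 0, 0, 0],
    [-1, -0.0125, 0, 0, 0, 0, 0],
    [-1, -0.0125, 0, 0, 0, 0, 0],
    [-1, -0.0125, 0, 0, 0, 0, 0],
    [-1, 0, 0, 0, 0, 0, 0],
  ],
)

```text
clock: 7.15
tcp_pos: [0.6182, -0.1411, 0.1784]
orientation: [-0.0, 0.849, -0.528, 0.005]
wrist_force: [0.7, -1.5, 4.7]
finger_gap: 0.0001
```

Run:
```python
from h import *
rep()
```

```text
t 7.15 box [0.0029, -0.0962, 0.1784] F [ 0.7 -1.5  4.7] gap 0.0001
tool x.(-Y),y.(-X),z.down [1. 1. 1.] q [-0.35  0.45  0.07  1.18 -0.    2.33]
```

Run:
```python
from h import *
rep()
c=cam("scene");p=proj(c,W((0,-.06,.14))).astype(int)
cv2.imwrite("pics/s4.png",cv2.resize(c["color"][p[1]-40:p[1]+40,p[0]-50:p[0]+50],(600,480) ,interpolation=cv2.INTER_CUBIC)[:,:,::-1])
```

```text
t 7.15 box [0.0029, -0.0962, 0.1784] F [ 0.7 -1.5  4.7] gap 0.0001
tool x.(-Y),y.(-X),z.down [1. 1. 1.] q [-0.35  0.45  0.07  1.18 -0.    2.33]
```

View pics/s4.png

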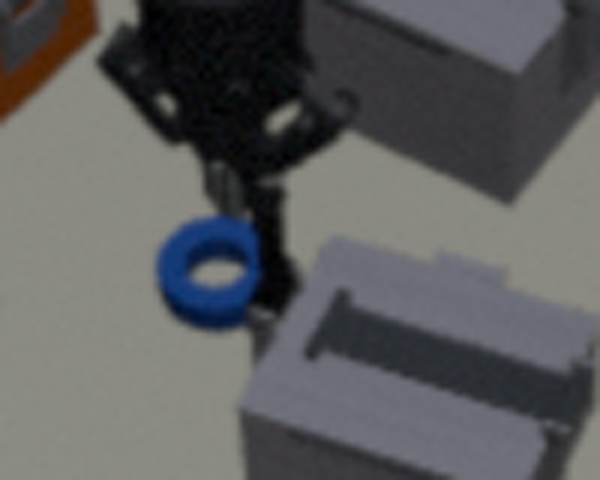

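The finger tip (225,190) is on the lever's right side and the lever (270,230) is about upright, pushed as intended. I'll continue along the arc.

>>> carry_out(
  steps=[
    [-1, -0.006, 0, 0.0036, 0, 0, 0],
    [-1, -0.006, 0, 0.0036, 0, 0, 0],
    [-1, -0.006, 0, 0.0036, 0, 0, 0],
    [-1, -0.0075, 0, 0.0037, 0, 0, 0],
    [-1, -0.0075, 0, 0.0037, 0, 0, 0],
    [-1, -0.006, 0, 0.0057, 0, 0, 0],
    [-1, -0.006, 0, 0.0057, 0, 0, 0],
    [-1, 0, 0, 0, 0, 0, 0],
  ],
)

```text
clock: 8.2
tcp_pos: [0.5954, -0.0994, 0.1427]
orientation: [-0.0, 0.849, -0.528, -0.001]
wrist_force: [1.2, 0.2, 1.6]
finger_gap: 0.0001
```

Run:
```python
from h import *
rep()
```

```text
t 8.2 box [0.0008, -0.0487, 0.1427] F [1.2 0.2 1.6] gap 0.0001
tool x.(-Y),y.(-X),z.down [1. 1. 1.] q [-0.3   0.42 -0.07  1.09  0.    2.38]
```

>>> carry_out(
  steps=[
    [-1, -0.003, 0, 0.004, 0, 0, 0],
    [-1, -0.003, 0, 0.005, 0, 0, 0],
    [-1, -0.002, 0, 0.005, 0, 0, 0],
    [-1, -0.001, 0, 0.005, 0, 0, 0],
    [-1, 0, 0, 0.005, 0, 0, 0],
    [-1, 0, 0, 0.0015, 0, 0, 0],
    [-1, 0, 0, 0, 0, 0, 0],
    [-1, 0, 0, 0, 0, 0, 0],
  ],
)

```text
clock: 9.2
tcp_pos: [0.5913, -0.0912, 0.1184]
orientation: [-0.001, 0.849, -0.528, -0.001]
wrist_force: [-1.5, 3.0, 9.3]
finger_gap: -0.0002
```

Run:
```python
from h import *
rep()
```

```text
t 9.2 box [0.0008, -0.0396, 0.1184] F [-1.5  3.   9.3] gap -0.0002
tool x.(-Y),y.(-X),z.down [1. 1. 1.] q [-0.29  0.43 -0.12  1.03  0.    2.4 ]
```

>>> carry_out(
  steps=[
    [-1, 0, 0, 0.0015, 0, 0, 0],
    [-1, 0, 0, 0.001, 0, 0, 0],
    [-1, 0, 0, 0, 0, 0, 0],
    [-1, 0, 0, 0, 0, 0, 0],
  ],
)

```text
clock: 9.7
tcp_pos: [0.5914, -0.0912, 0.1182]
orientation: [-0.001, 0.849, -0.528, -0.0]
wrist_force: [-5.7, 4.0, 22.6]
finger_gap: 0.0
```

The finger meets a hard stop at 22 N with its tip at 99 mm, so the lever is fully down. I'll lift straight off, swing clear and look.

>>> carry_out(
  steps=[
    [-1, 0, 0, -0.01, 0, 0, 0],
    [-1, 0, 0, -0.05, 0, 0, 0],
    [-1, 0, 0, -0.06, 0, 0, 0],
    [-1, 0, 0, -0.06, 0, 0, 0],
    [-1, 0.045, 0.04, 0, 0, 0, 0],
    [-1, 0.045, 0.04, 0, 0, 0, 0],
    [-1, 0.045, 0.04, 0, 0, 0, 0],
    [-1, 0.045, 0.04, 0, 0, 0, 0],
    [-1, 0.045, 0.04, 0, 0, 0, 0],
    [-1, 0, 0, 0, 0, 0, 0],
    [-1, 0, 0, 0, 0, 0, 0],
  ],
)

```text
clock: 11.08
tcp_pos: [0.5114, -0.3822, 0.2942]
orientation: [-0.001, 0.849, -0.529, -0.001]
wrist_force: [0.5, 1.0, -0.2]
finger_gap: -0.0001
```

Run:
```python
from h import *
import pickle
rep()
cs=pickle.load(open("c0.pkl","rb"))
o=[]
for n in("top","scene"):
    c=cam(n);p=proj(c,W((0,-.02,.09))).astype(int)
    o.append(cv2.resize(c["color"][p[1]-60:p[1]+60,p[0]-80:p[0]+80],(400,300) ,interpolation=cv2.INTER_CUBIC)[:,:,::-1])
    if n=="scene":
        for nm,lo,hi in(("toy",(105,100,40),(125,255,255)),("trays",(50,100,30),(85,255,255)),("perch",(8,70,70),(16,170,255))):
            for im in(cs[n]["color"],c["color"]):
                m=cv2.inRange(cv2.cvtColor(im,cv2.COLOR_RGB2HSV),lo,hi);m[:155]=0;m[280:]=0;m[:,:100]=0;m[:,260:]=0
                q=cv2.moments(m,True);print(nm,q["m10"]/q["m00"],q["m01"]/q["m00"],q["m00"])
        d=[im["color"][205:240,290:330].astype(int) for im in(cs[n],c)];print("dish diff",np.abs(d[0]-d[1]).mean())
cv2.imwrite("pics/both5.png",np.hstack(o))
```

```text
t 11.075 box [-0.1994, -0.2654, 0.2942] F [ 0.5  1.  -0.2] gap -0.0001
tool x.(-Y),y.(-X),z.down [1. 1. 1.] q [-0.77  0.44  0.34  1.47  0.    1.92]
toy 212.5873015873016 184.37037037037038 189.0
toy 214.3781512605042 183.69747899159663 238.0
trays 152.49556475458309 186.67001774098168 1691.0
trays 152.48963883955003 186.6275902901125 1689.0
perch 215.7405063291139 232.5253164556962 158.0
perch 213.82 230.59333333333333 150.0
dish diff 1.0788095238095239
```

View pics/both5.png

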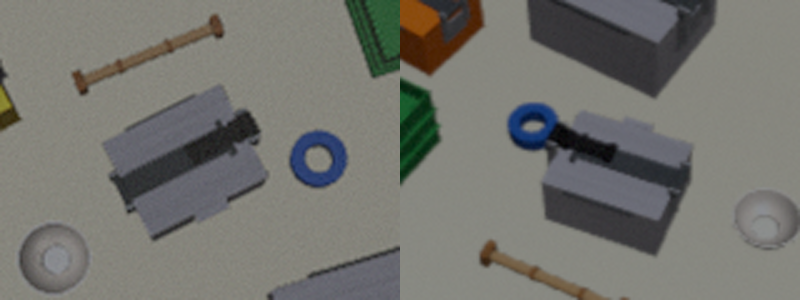

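The strap and lever lie flat in line across the shut lid. The bystanders are where they were: the toy's mask only grew because the lever no longer covers it, and the perch mask is noisy in a place I never went near. I'm handing in.

```bash
python3 -c "
from workcell import env
print(env.hand_in())"
```

```text
the job is handed in; nothing more can be done
None
```

The strap is flat across the lid and the cam lever is fully down on its end. I handed the job in at about 11 s of the 51 s allowed; the hand-in gives no verdict.

I used the small grey box. With shut fingers I pushed the strap over in an arc until it lay flat, then did the same to the lever from its right side.

- **Strap:** the fingertip met a firm stop of about 20 N at 88 mm, which matches the strap's flat height. A picture then showed it flat with the lever still up.
- **Lever:** the fingertip met a stop of about 23 N at about 99 mm, against a stated "about 100 mm". The last pictures show the lever lying on the strap.
- **Lid and robot:** the lid looks shut in the last pictures, and the gripper is well clear of everything.
- **Bystanders:** the trays' mask matched to under 0.1 px, and the dish area showed only image noise.
    - **Toy:** its mask centre moved 1.8 px and its area grew from 189 to 238 px, which I put down to the raised lever no longer covering it.
    - **Perch:** its mask was sparse and its centre moved about 2–3 px. I put that down to noise, since the arm stayed well above and away from it, and I did not measure it again.

Two readings disagreed on the way, neither of which mattered. The first two-view check of the strap and lever tips missed by 6–8 mm. The descent beside the lever stopped 8 mm higher than commanded, and I corrected it in the next move.

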